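# Hang the washed beaker on the drying carousel

### The arm

A 6-joint arm with a two-finger parallel gripper is mounted at the origin on the work surface. World frame = base frame: x ahead of the robot, y to its left, z up, the work surface at z = 0. Lengths are in mm, angles in rad, forces in N, time in s.
With the tool pointing down it reaches from about 275 to 1000 mm from the base axis. Payload 8.4 kg.
Tool frame: the origin (TCP) lies at the very end of the fingers, on their centre line; the grasp point (between the pads) lies 19 mm behind it (r.tcp_to_grasp is the distance from the TCP to the grasp point, in mm); z points along the fingers, y is the line along which they close (so a half turn about z gives the same grasp; the last joint's range is limited). The gripper opens to 85 mm and grips with 20 to 120 N. Pads are 22 mm wide; open, the fingers measure 114 mm over their backs; the gripper's body (76 mm by 85 mm) begins 54 mm behind the grasp point. The pads swing forward as they close: fully open they stand 13 mm farther back than shut.
Start: joints at [-1.331, 0.353, 1.633, -0, 1.155, -0.002], TCP at [149.655, -606.821, 231.281] pointing down, gripper open.
Joint ranges: [-2.63, 2.63], [-0.92, 2.1], [0.06, 2.66], [-1.3, 4.44], [0, 2.69], [-3.02, 3.02]. Speed limits (rad/s): [2.22, 2.22, 2.79, 3.14, 3.14, 3.14].

### API

Orientations are given as [roll, pitch, yaw] about the fixed x, y, z axes, in that order (R = Rz(yaw) Ry(pitch) Rx(roll)).
In Python, from rig import r gives the robot as it stands. The module is installed in compiled form; this text tells all that it offers.
- The arm moves only by the tool play_rows, never from a script. Its argument "rows" is a list of rows, each an object with "dp": the shift along the tool's x, y, z in units of 40 mm (1.0 is 40 mm), a list of three; "turn": the turn, a rotation vector about the tool's x, y, z in units of 6 degrees (1.0 is 6 degrees), a list of three; "fingers": the closure, from 0 (fully open) to 1 (shut). In form: [{"dp": [tx, ty, tz], "turn": [wx, wy, wz], "fingers": fingers}, ...]. A call has 1 to 5 rows; each row shifts and turns the commanded pose from where the row before left it, along the tool's axes as they then stand; what a row does not reach is not made up. A row lasts 1/12 s, in which the tool goes at most 41.7 mm and 7.16 degrees, less where a joint would pass 70% of its speed; a pose out of reach is approached as far as the arm can. A call is refused whole if a number of a shift passes 1 or a number of a turn 1, either way. A call with a gripper value outside its range is refused whole. The fingers move at their own pace and stop on an object; "force" is the grip in N (left out, the last holds). Time passes only in rows, so rows that do not move let the fingers close. It gives the time, the measured TCP pose, the force, the opening and the grip force at its end, in the units of the state.
- r.sense(): the state, without advancing time (a new reading comes with each control period).
- r.grab_frame(name): name is "scene" or "top" or "wrist"; returns a dict with "pixels" (384x512x3 uint8, red, green, blue), "fx", "fy", "cx", "cy" (pixels), "pose" (4x4, takes a point from camera to world coordinates). Camera axes: x right, y down, z forward; pixel columns grow to the right and rows downward; lengths in mm; the calibration is good to about 2 mm. A picture is of the moment at which its call begins. There is no depth.
- r.sign_off(): hands the job in; it is judged then, once.
The state is a dict: "clock": time; "qpos": joint angles; "qvel": joint speeds; "joint_efforts": joint torques, N m; "eef_pos": TCP position; "tcp_rot": TCP orientation; "contact_force": force on the tool from outside, world axes, zero at the start; "wrist_torque": the same for the moment, N m; "opening": opening from 0.0 (shut) to 1.0 (fully open); "grasp_force": force on a finger pad.
Only numpy, scipy, OpenCV 4.12 (cv2) and the standard library are available. Lean on these libraries where they do the work, as an engineer would, in place of code of your own. Each camera call takes 0.05 s, during which the arm holds its last target. There are 200 camera calls.

### The job

First turn the drying carousel by its black bar until the empty blue peg points out over the red mark on the base, and let it stand there. Then pick up the red beaker that stands mouth down on the blue mat and hang it mouth down on the empty peg, easing it on past the drag of its spring buttons, without ramming it, until its rim rests fully home on the black rubber seat at the peg's foot, with the peg still over the red mark. Do not disturb the bottles, the jar or the other cup.

Things in the scene. Friction and masses are not known exactly. Their poses are not given: they have to be found in the camera images.
- base: Fixed grey round drip tray of the carousel, 250 mm across, 14 mm high, on the table. Origin at the centre of its underside, on the vertical turning axis; z up. The red mark, a 34 mm wide tab 14 mm high, sticks out of its rim along the tray's own -x direction, to 177 mm from the axis.
- turn_bar (a point): Centre of the black bar on top of the carousel, on the turning axis, 210 mm above the table. An upright slab 80 mm long (along the empty peg's horizontal heading), 14 mm wide, 40 mm tall (190 to 230 mm above the table), over a 60 mm wide collar with its top at 188 mm. Grip it across the 14 mm.
- rotor: The turning part of the carousel; origin as the base's, the empty peg lies along its own -x. Turns either way, no stop in the way, light friction (0.06 N m), stays where left. Its three other pegs, 90 degrees apart, carry fixed white or amber beakers reaching 168 mm above the table and 135 mm from the axis.
- empty_peg (a point): The only bare peg, blue, leaning out 30 degrees from vertical. Origin at its foot, the top centre of a black rubber seat (68 mm across, sinks up to 4 mm at 13 N), 62 mm from the axis, 75 mm up; z runs up the peg. 45 mm thick, 44 at 52 mm along, rounding to a 16 mm tip at 68 mm. Two sprung white buttons 36 mm along grip the beaker inside: some 10 N to pass, then 5 N of drag.
- beaker: Red plastic tube, 58 mm across outside, 50 inside, 90 long, about 0.1 kg, stands mouth down; closed end (5 mm) up. Origin at the mouth's centre (rim plane, 4 mm above the table), z to the closed end. Hung home, rim on the seat, origin and z match the peg's; let go short of it, it stays short. 2.5 mm play all round. Pushing over 25 N (45 N summed over all its contacts) is rough.
- mat: Fixed blue drying mat, 180 x 180 x 4 mm, origin at the centre of its underside
- bottle1: closed amber glass bottle with white cap, 60 mm across, 120 mm tall overall, standing; bystander, leave it where it is; origin at the centre of its underside
- bottle2: closed amber glass bottle with white cap, 60 mm across, 120 mm tall overall, standing; bystander, leave it where it is; origin at the centre of its underside
- bottle3: closed amber glass bottle with white cap, 66 mm across, 140 mm tall overall, standing; bystander, leave it where it is; origin at the centre of its underside
- bottle4: closed amber glass bottle with white cap, 60 mm across, 120 mm tall overall, standing; bystander, leave it where it is; origin at the centre of its underside
- bottle5: closed amber glass bottle with white cap, 50 mm across, 95 mm tall overall, standing; bystander, leave it where it is; origin at the centre of its underside
- jar: closed amber jar with white lid, 44 mm across, 60 mm tall, standing on the mat near the beaker; bystander; origin at the centre of its underside
- red_cup: open red cup standing mouth up, 72 mm across the rim, 90 mm tall; bystander, not the beaker; origin at the centre of its underside
Mind the look-alikes: they are no part of the job. What is shaped like the beaker but green is not meant.

How it is judged (in metres and radians):
On the way, in this order (a step that is already met when the one before it is completed fails the run):
1. with the beaker still on the mat, the carousel has been turned until the empty peg points over the red mark, and stands still (x of empty_peg in the frame of base below -0.055 m and y of empty_peg in the frame of base between -0.016 and 0.016 m and angular speed of rotor below 0.08 rad/s and distance of beaker from where it was at the start of the episode below 0.02 m), for 0.2 s.
2. the beaker is picked up off the mat (distance of beaker from where it was at the start of the episode above 0.08 m), for 0.1 s.
3. the beaker sits fully home on the empty peg (distance between beaker and empty_peg below 0.008 m and angle between the z axis of beaker and the z axis of empty_peg, either way round below 0.12 rad), for 0.2 s.
At the end, for the whole second after the job is handed in: The beaker hangs mouth down on the formerly empty peg, its rim centre within 8 mm of the peg's foot and its axis within 0.12 rad of the peg's, at rest; the peg's foot is still within 16 mm sideways of the line from the turning axis over the red mark, and the carousel is still (all of step 3 and x of empty_peg in the frame of base below -0.055 m and y of empty_peg in the frame of base between -0.016 and 0.016 m and angular speed of rotor below 0.08 rad/s and linear speed of beaker below 0.02 m/s); the robot touches nothing.
It fails at once if the beaker is pressed or dropped on the carousel with more than 45 N, summed over its contacts (contact force between beaker and base above 45 N).
It fails at once if a bystander is pushed more than 30 mm or tipped (distance of any of bottle1, bottle2, bottle3, bottle4, bottle5, jar, red_cup from where it was at the start of the episode above 0.03 m or angle between any of bottle1, bottle2, bottle3, bottle4, bottle5, jar, red_cup's own z axis and vertical above 0.5 rad).
It also fails if it takes over 64 s, if anything falls off the work surface, if the arm or the gripper's body presses on something with over 40 N, if the wrist force passes 120 N, or if a joint passes its speed limit or range.

## Working session

There is one attempt and no reset: what is moved stays moved. The work goes in short steps, Python scripts to look and compute and a tool call to move; the robot and the scene stay as the last step left them, time stands still between calls to the robot, and variables do not carry over. Pictures are saved under pics/ and viewed, at most 10 in all, crops included, and the job is handed in when it is done.

Besides the shell and the picture viewer there is one more tool, called after "Emit:" as name([rows], argument=value, ...), one row to a line, values as JSON. play_rows: Moves the arm, as the interface text tells. Its arguments: {"type":"object","properties":{"rows":{"type":"array"},"force":{"type":"number"}},"required":["rows"]}

```bash
mkdir -p pics; cat > h.py <<'E'
import numpy as np, cv2
from rig import r
from scipy.spatial.transform import Rotation as R
def grab(n,f=None):
    d=r.grab_frame(n)
    if f: cv2.imwrite('pics/'+f,d['pixels'][:,:,::-1])
    return d
def ray(d,u,v,z):
    P=np.array(d['pose']);w=P[:3,:3]@np.array([(u-d['cx'])/d['fx'],(v-d['cy'])/d['fy'],1])
    return P[:3,3]+w*(z-P[2,3])/w[2]
def proj(d,p):
    P=np.array(d['pose']);c=P[:3,:3].T@(np.array(p)-P[:3,3])
    return d['fx']*c[0]/c[2]+d['cx'],d['fy']*c[1]/c[2]+d['cy']
def blobs(d,lo,hi,amin=40):
    m=cv2.inRange(cv2.cvtColor(d['pixels'],cv2.COLOR_RGB2HSV),np.array(lo),np.array(hi))
    n,_,s,c=cv2.connectedComponentsWithStats(m)
    return [(s[i].tolist(),c[i].round(1).tolist()) for i in range(1,n) if s[i][4]>=amin]
E
python3 - <<'E'
from h import *
a=grab('scene');b=grab('top')
cv2.imwrite('pics/a.png',a['pixels'][:,:,::-1]);cv2.imwrite('pics/b.png',b['pixels'][:,:,::-1])
for d in(a,b):
    print(np.array(d['pose']).round(2).tolist(),d['fx'],d['cx'],d['cy'])
    print('red',blobs(d,(0,130,60),(8,255,255)),blobs(d,(172,130,60),(180,255,255)));print('blue',blobs(d,(100,110,40),(130,255,255)))
print(r.sense())
E
```

```text
[[-0.06, 0.6, -0.8, 1722.95], [1.0, 0.05, -0.04, 111.56], [0.02, -0.8, -0.6, 1028.23], [0.0, 0.0, 0.0, 1.0]] 496.60819243833583 259.26794600660537 185.19782796250567
red [([302, 177, 19, 32, 501], [310.6, 192.1]), ([343, 239, 27, 39, 808], [354.7, 257.5])] []
blue [([14, 53, 10, 25, 90], [18.4, 66.3]), ([9, 77, 19, 32, 190], [19.2, 93.8]), ([0, 87, 10, 16, 53], [3.4, 95.1]), ([440, 86, 14, 14, 121], [445.6, 92.7]), ([37, 130, 7, 15, 42], [39.7, 137.8]), ([0, 151, 14, 22, 112], [6.8, 161.4]), ([292, 191, 70, 41, 1407], [325.1, 212.5]), ([172, 198, 23, 23, 288], [183.2, 208.2])]
[[0.01, -0.99, 0.12, 365.62], [-1.0, -0.01, 0.0, 59.8], [-0.0, -0.12, -0.99, 1730.91], [0.0, 0.0, 0.0, 1.0]] 499.1021309039141 252.8073908658597 191.6101957720796
red [([161, 129, 23, 24, 382], [172.4, 140.7]), ([196, 216, 19, 18, 239], [205.1, 224.8]), ([277, 217, 13, 19, 159], [283.1, 226.1])] []
blue [([311, 165, 19, 17, 180], [320.4, 173.4]), ([193, 190, 31, 49, 314], [209.8, 214.7]), ([170, 199, 24, 22, 124], [182.5, 209.8]), ([26, 341, 19, 26, 322], [33.0, 354.5])]
{'clock': 0.1, 'qpos': array([-1.33141759e+00,  3.53575001e-01,  1.63406931e+00, -2.22339256e-05,
        1.15522933e+00, -2.41233652e-03]), 'qvel': array([ 0.00166013, -0.00096945, -0.00165571, -0.00048923,  0.00097294,
       -0.00014964]), 'joint_efforts': array([-6.56434477e-04, -6.06356335e+01, -3.42819858e+01, -2.56716896e-05,
        3.93011898e-03, -2.36858955e-05]), 'eef_pos': array([ 149.53195977, -606.3923568 ,  230.63511273]), 'tcp_rot': array([-3.14031162e+00,  1.72398081e-05,  2.41800073e-01]), 'contact_force': array([ 0.03456603, -0.23684181, -0.20911161]), 'wrist_torque': array([-0.00997234,  0.01128012, -0.0207819 ]), 'grasp_force': 0.0, 'opening': 1.0032444917022312}
```

View pics/a.png

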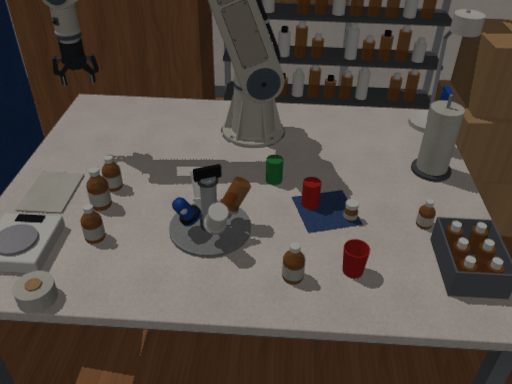

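View pics/b.png

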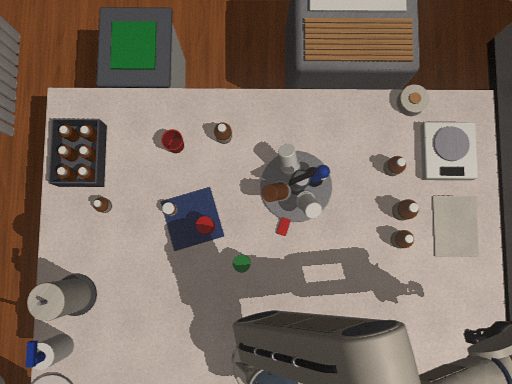

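The scene view shows the carousel (~210,215), the blue peg (185,208), the red beaker on the mat (312,193) and the jar (351,210). The top view shows the tray centre (~297,187), red mark (283,226), blue peg tip (320,173), beaker (205,225) and jar (169,208).

```bash
python3 - <<'E'
from h import *
b=grab('top')
hsv=cv2.cvtColor(b['pixels'],cv2.COLOR_RGB2HSV)
for p in[(265,200),(330,200),(300,215),(350,200),(230,200),(300,178)]: print(p,hsv[p[1],p[0]])
print('mark',ray(b,283.1,226.1,14),'tip',ray(b,320.4,173.4,75+59),'beaker',ray(b,205.1,224.8,94),'jar',ray(b,168.5,208,60),'green',ray(b,241.5,263.5,94),'tray guess',ray(b,297,187,14))
for u,v in((304,174),(290,184)): print(ray(b,u,v,230))
c=b['pixels'][110:280,150:350,::-1]
cv2.imwrite('pics/c.png',cv2.resize(c,None,fx=3.5,fy=3.5,interpolation=cv2.INTER_CUBIC))
E
```

```text
(265, 200) [12 60 94]
(330, 200) [ 13  37 181]
(300, 215) [ 24  11 120]
(350, 200) [ 10  34 179]
(230, 200) [ 11  34 180]
(300, 178) [ 0  6 42]
mark [455.49990217 -42.42477022  14.        ] tip [ 620.35241457 -156.25470481  134.        ] beaker [454.06446305 217.96830742  94.        ] jar [511.57259841 345.20266462  60.        ] green [329.19970844  97.57687732  94.        ] tray guess [591.28335716 -90.82972301  14.        ]
[602.90236324 -93.36186653 230.        ]
[571.95137536 -50.68091648 230.        ]
```

View pics/c.png

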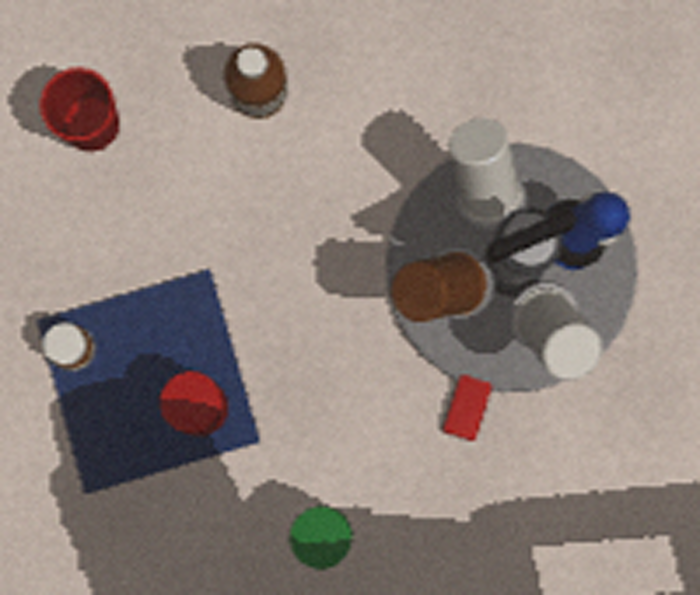

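Crop: bar ends at about (490,255) and (578,210), tray centre (511,266), mark (467,408). This puts the axis at about (595,-88), the mark heading at 162° and the peg heading at about -66°, so I'll turn it -132°.

Emit:
play_rows([
  {"dp": [0.82,-0.58,-0.08],"turn": [0,0,0],"fingers": 0},
  {"dp": [0.82,-0.58,-0.08],"turn": [0,0,0],"fingers": 0},
  {"dp": [0.82,-0.58,-0.08],"turn": [0,0,0],"fingers": 0},
  {"dp": [0.82,-0.58,-0.08],"turn": [0,0,0],"fingers": 0},
  {"dp": [0.82,-0.58,-0.08],"turn": [0,0,0],"fingers": 0},
], force=30)

```text
clock: 0.57
eef_pos: [281.8, -453.3, 247.2]
tcp_rot: [-3.141, 0.0, 0.241]
contact_force: [0.6, -0.8, -0.3]
opening: 0.997
grasp_force: 0.0
```

Emit:
play_rows([
  {"dp": [0.82,-0.58,-0.08],"turn": [0,0,0],"fingers": 0},
  {"dp": [0.82,-0.58,-0.08],"turn": [0,0,0],"fingers": 0},
  {"dp": [0.82,-0.58,-0.08],"turn": [0,0,0],"fingers": 0},
  {"dp": [0.82,-0.58,-0.08],"turn": [0,0,0],"fingers": 0},
  {"dp": [0.82,-0.58,-0.08],"turn": [0,0,0],"fingers": 0},
])

```text
clock: 0.98
eef_pos: [413.4, -301.3, 263.5]
tcp_rot: [3.142, 0.0, 0.242]
contact_force: [1.3, -0.4, -0.6]
opening: 0.998
grasp_force: 0.0
```

Emit:
play_rows([
  {"dp": [0.82,-0.58,-0.08],"turn": [0,0,0],"fingers": 0},
  {"dp": [0.82,-0.58,-0.08],"turn": [0,0,0],"fingers": 0},
  {"dp": [0.82,-0.58,-0.08],"turn": [0,0,0],"fingers": 0},
  {"dp": [0.82,-0.58,-0.08],"turn": [0,0,0],"fingers": 0},
  {"dp": [0.82,-0.58,-0.08],"turn": [0,0,0],"fingers": 0},
])

```text
clock: 1.4
eef_pos: [544.9, -149.3, 279.4]
tcp_rot: [-3.142, 0.0, 0.242]
contact_force: [0.6, -1.3, 0.1]
opening: 1.003
grasp_force: 0.0
```

Emit:
play_rows([
  {"dp": [0,0,0],"turn": [0,0,-1],"fingers": 0},
  {"dp": [0,0,0],"turn": [0,0,-1],"fingers": 0},
  {"dp": [0,0,0],"turn": [0,0,-1],"fingers": 0},
  {"dp": [0,0,0],"turn": [0,0,-1],"fingers": 0},
  {"dp": [0,0,0],"turn": [0,0,-1],"fingers": 0},
])

```text
clock: 1.82
eef_pos: [543.9, -150.9, 279.0]
tcp_rot: [-3.141, 0.0, 0.771]
contact_force: [0.4, -1.0, 0.9]
opening: 0.994
grasp_force: 0.0
```

Emit:
play_rows([
  {"dp": [0,0,0],"turn": [0,0,-1],"fingers": 0},
  {"dp": [0,0,0],"turn": [0,0,-1],"fingers": 0},
  {"dp": [0,0,0],"turn": [0,0,-1],"fingers": 0},
  {"dp": [0,0,0],"turn": [0,0,-1],"fingers": 0},
  {"dp": [0,0,0],"turn": [0,0,-1],"fingers": 0},
])

```text
clock: 2.23
eef_pos: [543.8, -151.1, 279.0]
tcp_rot: [-3.141, 0.0, 1.294]
contact_force: [0.1, 0.2, 0.6]
opening: 0.997
grasp_force: 0.0
```

Emit:
play_rows([
  {"dp": [0,0,0],"turn": [0,0,-1],"fingers": 0},
  {"dp": [0,0,0],"turn": [0,0,-1],"fingers": 0},
  {"dp": [0,0,0],"turn": [0,0,-1],"fingers": 0},
  {"dp": [0,0,0],"turn": [0,0,-1],"fingers": 0},
  {"dp": [0,0,0],"turn": [0,0,-1],"fingers": 0},
])

```text
clock: 2.65
eef_pos: [543.8, -151.1, 279.0]
tcp_rot: [-3.141, -0.0, 1.818]
contact_force: [-0.7, 0.6, 0.3]
opening: 0.996
grasp_force: 0.0
```

```bash
python3 - <<'E'
from h import *
w=grab('wrist','w1.png'); s=r.sense(); print(s['eef_pos'],s['tcp_rot'],s['qpos'],s['clock']);print(np.array(w['pose']).round(2).tolist(),w['fx'])
T=R.from_euler('xyz',s['tcp_rot']).as_matrix().T
print('to axis, tool units',T@(np.array([595,-88.5,198])-s['eef_pos'])/40)
print(proj(w,(595,-88.5,230)))
E
```

```text
[ 543.81299703 -151.08268163  279.01343494] [-3.14107825e+00 -2.44379513e-04  1.82514349e+00] [-2.73615471e-01  2.15945138e-01  1.71103823e+00 -5.12471169e-05
  1.21517676e+00 -5.27944837e-01] 2.7
[[0.97, 0.23, 0.08, 523.01], [0.24, -0.92, -0.32, -69.47], [-0.0, 0.33, -0.94, 420.76], [0.0, 0.0, 0.0, 1.0]] 284.76571698098564
to axis, tool units [1.19175275 1.63321323 2.02478731]
(np.float64(351.74441917743115), np.float64(146.25335181698978))
```

View pics/w1.png

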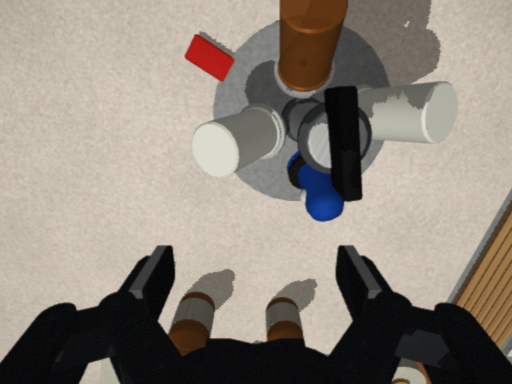

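The wrist view shows the bar from (342,88) to (351,198), the red mark at (209,57) and the tray spanning x 214 to 391.

```bash
python3 - <<'E'
from h import *
w=grab('wrist'); s=r.sense()
a=ray(w,342.5,90,230);b=ray(w,350.5,197,230);print(a,b,(a+b)/2,np.linalg.norm(a-b),np.degrees(np.arctan2(*(b-a)[1::-1])))
print('mark',[ (ray(w,*c,14)).round(1) for x in blobs(w,(0,130,60),(8,255,255))+blobs(w,(172,130,60),(180,255,255)) for c in [x[1]]])
# tray circle: rays through rim pts
pts=np.array([ray(w,u,v,14)[:2] for u,v in((214,100),(391,100),(225,150),(270,192),(225,62),(250,35))])
A=np.c_[2*pts,np.ones(len(pts))];c=np.linalg.lstsq(A,(pts**2).sum(1),rcond=None)[0];print(c[:2],np.sqrt(c[2]+c[:2]@c[:2]))
T=R.from_euler('xyz',s['tcp_rot']).as_matrix().T
m=(a+b)/2;m[2]=198
print(s['tcp_rot'],T@(m-s['eef_pos'])/40)
E
```

```text
[576.03840953 -55.89738279 230.        ] [ 606.78952972 -122.75099876  230.        ] [591.41396962 -89.32419077 230.        ] 73.58693743906578 -65.29866133840729
mark [array([455. , -45.5,  14. ])]
[593.29911239 -83.68256009] 121.83655821844457
[-3.14112882e+00 -2.62373777e-04  1.81442959e+00] [1.21056168 1.52804825 2.02569571]
```

Emit:
play_rows([
  {"dp": [0.6,0.78,0],"turn": [0,0,0],"fingers": 0},
  {"dp": [0.6,0.78,0],"turn": [0,0,-0.9],"fingers": 0},
  {"dp": [0,0,0],"turn": [0,0,-0.9],"fingers": 0},
  {"dp": [0,0,0.4],"turn": [0,0,0],"fingers": 0},
  {"dp": [0,0,0],"turn": [0,0,0],"fingers": 0},
])

```text
clock: 3.17
eef_pos: [592.1, -88.7, 260.8]
tcp_rot: [-3.139, -0.002, 1.999]
contact_force: [-1.6, -0.6, -0.4]
opening: 0.997
grasp_force: 0.0
```

Emit:
play_rows([
  {"dp": [0,0,0.4],"turn": [0,0,0],"fingers": 0},
  {"dp": [0,0,0.4],"turn": [0,0,0],"fingers": 0},
  {"dp": [0,0,0.4],"turn": [0,0,0],"fingers": 0},
  {"dp": [0,0,0.4],"turn": [0,0,0],"fingers": 0},
  {"dp": [0,0,0],"turn": [0,0,0],"fingers": 0},
])

```text
clock: 3.58
eef_pos: [591.0, -89.6, 196.5]
tcp_rot: [-3.137, -0.003, 1.997]
contact_force: [-1.6, 0.6, 0.3]
opening: 0.995
grasp_force: 0.0
```

Emit:
play_rows([
  {"dp": [0,0,0],"turn": [0,0,0],"fingers": 1},
  {"dp": [0,0,0],"turn": [0,0,0],"fingers": 1},
  {"dp": [0,0,0],"turn": [0,0,0],"fingers": 1},
  {"dp": [0,0,0],"turn": [0,0,0],"fingers": 1},
  {"dp": [0,0,0],"turn": [0,0,0],"fingers": 1},
])

```text
clock: 4.0
eef_pos: [593.5, -89.7, 200.1]
tcp_rot: [3.141, 0.001, 2.001]
contact_force: [0.2, -0.1, -0.5]
opening: 0.296
grasp_force: 0.0
```

Emit:
play_rows([
  {"dp": [0,0,0],"turn": [0,0,0],"fingers": 1},
  {"dp": [0,0,0],"turn": [0,0,0],"fingers": 1},
  {"dp": [0,0,0],"turn": [0,0,0],"fingers": 1},
  {"dp": [0,0,0],"turn": [0,0,0],"fingers": 1},
  {"dp": [0,0,0],"turn": [0,0,0],"fingers": 1},
])

```text
clock: 4.42
eef_pos: [595.2, -88.8, 200.3]
tcp_rot: [3.137, 0.001, 2.001]
contact_force: [7.2, 3.7, 0.2]
opening: 0.16
grasp_force: 36.1
```

```bash
python3 - <<'E'
from h import *
w=grab('wrist','w2.png'); s=r.sense(); print(s)
E
```

```text
{'clock': 4.4667, 'qpos': array([-0.15154163,  0.34578776,  1.71793431,  0.00181958,  1.07345607,
       -0.58247799]), 'qvel': array([ 7.60221855e-04,  7.03189821e-04, -3.47730774e-04,  3.23774117e-06,
       -5.23931929e-04,  9.29619102e-05]), 'joint_efforts': array([-3.22241910e+00, -5.82495511e+01, -2.91049290e+01, -1.35276005e+00,
        1.66795302e+00, -5.43233100e-02]), 'eef_pos': array([595.24770196, -88.82995155, 200.33612   ]), 'tcp_rot': array([3.13702488e+00, 1.08937621e-03, 2.00086563e+00]), 'contact_force': array([ 6.81493512,  4.57161067, -0.08585322]), 'wrist_torque': array([ 0.44717294, -0.77592314, -0.01601198]), 'grasp_force': 36.10246539115906, 'opening': 0.15987520435846422}
```

View pics/w2.png

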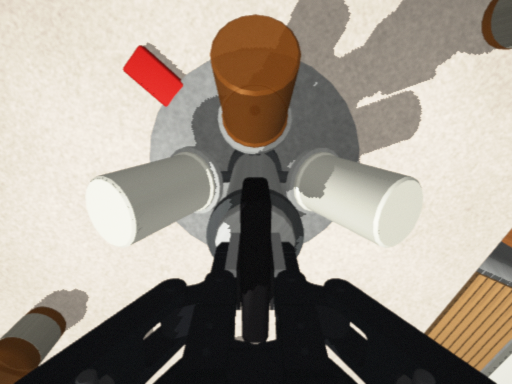

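The bar is gripped at yaw 114.6°, with the red mark at (152,75). I'll ease the side load and turn it 132° in tool +z.

Emit:
play_rows([
  {"dp": [0,0.05,0],"turn": [0,0,0.3],"fingers": 1},
  {"dp": [0,0,0],"turn": [0,0,0.7],"fingers": 1},
  {"dp": [0,0,0],"turn": [0,0,1],"fingers": 1},
  {"dp": [0,0,0],"turn": [0,0,1],"fingers": 1},
  {"dp": [0,0,0],"turn": [0,0,1],"fingers": 1},
])

```text
clock: 4.88
eef_pos: [595.5, -88.8, 200.3]
tcp_rot: [3.14, 0.0, 1.577]
contact_force: [0.4, 0.7, 5.2]
opening: 0.157
grasp_force: 36.7
```

Emit:
play_rows([
  {"dp": [0,0,0],"turn": [0,0,1],"fingers": 1},
  {"dp": [0,0,0],"turn": [0,0,1],"fingers": 1},
  {"dp": [0,0,0],"turn": [0,0,1],"fingers": 1},
  {"dp": [0,0,0],"turn": [0,0,1],"fingers": 1},
  {"dp": [0,0,0],"turn": [0,0,1],"fingers": 1},
])

```text
clock: 5.3
eef_pos: [595.8, -88.8, 200.3]
tcp_rot: [3.14, -0.001, 1.053]
contact_force: [0.9, 0.2, 3.1]
opening: 0.161
grasp_force: 36.6
```

Emit:
play_rows([
  {"dp": [0,0,0],"turn": [0,0,1],"fingers": 1},
  {"dp": [0,0,0],"turn": [0,0,1],"fingers": 1},
  {"dp": [0,0,0],"turn": [0,0,1],"fingers": 1},
  {"dp": [0,0,0],"turn": [0,0,1],"fingers": 1},
  {"dp": [0,0,0],"turn": [0,0,1],"fingers": 1},
])

```text
clock: 5.72
eef_pos: [596.0, -89.1, 200.3]
tcp_rot: [3.14, -0.002, 0.53]
contact_force: [1.9, -1.1, 2.4]
opening: 0.155
grasp_force: 36.4
```

Emit:
play_rows([
  {"dp": [0,0,0],"turn": [0,0,1],"fingers": 1},
  {"dp": [0,0,0],"turn": [0,0,1],"fingers": 1},
  {"dp": [0,0,0],"turn": [0,0,1],"fingers": 1},
  {"dp": [0,0,0],"turn": [0,0,1],"fingers": 1},
  {"dp": [0,0,0],"turn": [0,0,1],"fingers": 1},
])

```text
clock: 6.13
eef_pos: [596.1, -89.4, 200.3]
tcp_rot: [3.14, -0.003, 0.006]
contact_force: [3.4, -2.5, 2.4]
opening: 0.156
grasp_force: 36.4
```

Emit:
play_rows([
  {"dp": [0,0,0],"turn": [0,0,1],"fingers": 1},
  {"dp": [0,0,0],"turn": [0,0,1],"fingers": 1},
  {"dp": [0,0,0],"turn": [0,0,1],"fingers": 1},
  {"dp": [0,0,0],"turn": [0,0,0],"fingers": 1},
  {"dp": [0,0,0],"turn": [0,0,0],"fingers": 1},
])

```text
clock: 6.55
eef_pos: [596.1, -89.6, 200.3]
tcp_rot: [3.141, -0.003, -0.301]
contact_force: [3.3, -4.4, 3.3]
opening: 0.16
grasp_force: 36.6
```

```bash
python3 - <<'E'
from h import *
s=r.sense(); print(s); b=grab('top')
print(blobs(b,(0,130,60),(8,255,255)),blobs(b,(100,110,40),(130,255,255)))
c=b['pixels'][140:280,190:360,::-1]
cv2.imwrite('pics/c2.png',cv2.resize(c,None,fx=3.5,fy=3.5,interpolation=cv2.INTER_CUBIC))
E
```

```text
{'clock': 6.55, 'qpos': array([-1.51121812e-01,  3.48011133e-01,  1.71474177e+00, -1.04386580e-03,
        1.07582764e+00,  1.72083919e+00]), 'qvel': array([-9.06891381e-04, -7.27832538e-04, -1.84516540e-04,  1.04274633e-05,
        4.59171340e-04, -2.43132995e-02]), 'joint_efforts': array([  2.41118856, -56.61223769, -29.40440297,   0.95103968,
         0.90255931,   0.43077981]), 'eef_pos': array([596.12738088, -89.58111141, 200.29994075]), 'tcp_rot': array([ 3.14113313e+00, -3.11557689e-03, -3.00669501e-01]), 'contact_force': array([ 3.31275843, -4.36749686,  3.30913277]), 'wrist_torque': array([-0.47150346, -0.22342776, -0.03381549]), 'grasp_force': 36.62209689617157, 'opening': 0.1595539204431737}
[([161, 129, 23, 24, 373], [172.4, 140.6]), ([196, 216, 19, 18, 244], [205.1, 225.1])] [([177, 194, 47, 56, 713], [199.9, 225.0]), ([26, 341, 19, 26, 316], [32.9, 354.6])]
```

View pics/c2.png

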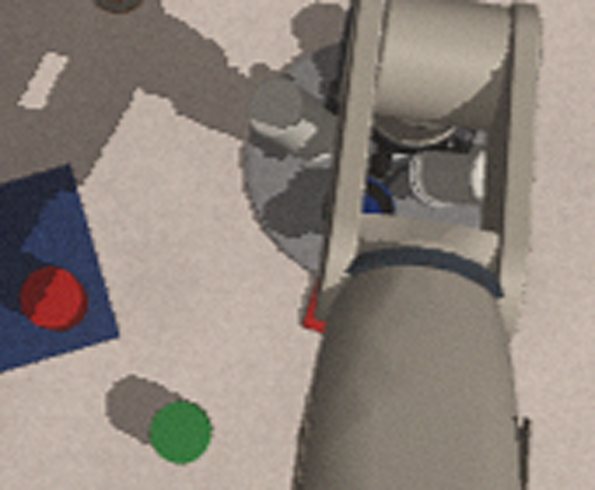

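The crop shows the mark edge at (313,312) under the arm, and the blue peg close behind it at (378,195). The peg heading is 162.8° from the tool yaw. I'll release, rise and move above the beaker.

Emit:
play_rows([
  {"dp": [0,0,0],"turn": [0,0,0],"fingers": 0.8},
  {"dp": [0,0,0],"turn": [0,0,0],"fingers": 0.5},
  {"dp": [0,0,0],"turn": [0,0,0],"fingers": 0.1},
  {"dp": [0,0,0],"turn": [0,0,0],"fingers": 0},
  {"dp": [0,0,0],"turn": [0,0,0],"fingers": 0},
])

```text
clock: 7.02
eef_pos: [594.7, -88.6, 199.2]
tcp_rot: [-3.142, 0.0, -0.302]
contact_force: [0.4, -0.6, 0.2]
opening: 0.758
grasp_force: 0.0
```

Emit:
play_rows([
  {"dp": [0,0,-0.4],"turn": [0,0,0],"fingers": 0},
  {"dp": [0,0,-0.5],"turn": [0,0,0],"fingers": 0},
  {"dp": [0,0,-0.5],"turn": [0,0,0],"fingers": 0},
  {"dp": [0,0,-0.5],"turn": [0,0,0],"fingers": 0},
  {"dp": [0,0,-0.5],"turn": [0,0,0],"fingers": 0},
])

```text
clock: 7.43
eef_pos: [594.7, -88.6, 296.1]
tcp_rot: [-3.142, 0.0, -0.302]
contact_force: [0.7, -0.6, 0.6]
opening: 1.001
grasp_force: 0.0
```

Emit:
play_rows([
  {"dp": [-0.63,-0.7,0],"turn": [0,0,0],"fingers": 0},
  {"dp": [-0.63,-0.7,0],"turn": [0,0,0],"fingers": 0},
  {"dp": [-0.63,-0.7,0],"turn": [0,0,0],"fingers": 0},
  {"dp": [-0.63,-0.7,0],"turn": [0,0,0],"fingers": 0},
  {"dp": [-0.63,-0.7,0],"turn": [0,0,0],"fingers": 0},
])

```text
clock: 7.85
eef_pos: [515.3, 83.7, 295.3]
tcp_rot: [-3.141, 0.0, -0.303]
contact_force: [1.0, 0.6, 0.8]
opening: 1.003
grasp_force: 0.0
```

Emit:
play_rows([
  {"dp": [-0.63,-0.7,0],"turn": [0,0,0],"fingers": 0},
  {"dp": [-0.63,-0.7,0],"turn": [0,0,0],"fingers": 0},
  {"dp": [0,0,0],"turn": [0,0,0],"fingers": 0},
  {"dp": [0,0,0],"turn": [0,0,0],"fingers": 0},
])

```text
clock: 8.18
eef_pos: [484.1, 152.5, 295.4]
tcp_rot: [-3.141, -0.0, -0.299]
contact_force: [0.7, 0.5, -0.5]
opening: 1.006
grasp_force: 0.0
```

```bash
python3 - <<'E'
from h import *
s=r.sense(); print(s['eef_pos'],s['tcp_rot'],s['contact_force'],s['opening'])
w=grab('wrist','w3.png'); b=grab('top','b3.png')
red=blobs(w,(0,130,40),(8,255,255))+blobs(w,(172,130,40),(180,255,255));print(red)
bb=blobs(b,(0,130,60),(8,255,255));print(bb,blobs(b,(100,110,40),(130,255,255)))
for d,l in((b,bb),(w,red)):
  for x in l: print(ray(d,*x[1],94).round(1),ray(d,*x[1],14).round(1))
print(proj(w,(454,218,94)))
E
```

```text
[484.13675057 152.53554419 295.43122825] [-3.14148094e+00 -1.02172355e-04 -2.98792203e-01] [ 0.67509836  0.47252046 -0.52718042] 1.00614806767153
[([0, 0, 90, 29, 1992], [48.6, 11.5]), ([374, 108, 30, 41, 963], [387.8, 128.4]), ([192, 162, 46, 56, 1918], [215.3, 190.4]), ([191, 184, 21, 35, 42], [196.5, 203.5])]
[([161, 129, 23, 24, 371], [172.4, 140.8]), ([277, 217, 13, 19, 160], [283.1, 226.1]), ([199, 219, 16, 15, 175], [206.9, 226.3])] [([285, 195, 14, 18, 179], [292.0, 204.1]), ([165, 197, 27, 53, 472], [177.3, 225.5]), ([215, 221, 9, 16, 47], [219.0, 228.9]), ([26, 341, 19, 26, 319], [32.9, 354.6])]
[734.2 332.3  94. ] [752.2 345.6  14. ]
[451.3 -37.7  94. ] [455.5 -42.4  14. ]
[449.2 212.   94. ] [453.3 219.4  14. ]
[703.  310.8  94. ] [735.2 353.5  14. ]
[476.8 -11.1  94. ] [456.3 -43.4  14. ]
[463.8 211.2  94. ] [440.3 230.8  14. ]
[454.1 240.7  94. ] [428.3 267.1  14. ]
(np.float64(212.9407524165964), np.float64(198.7148219694507))
```

View pics/w3.png

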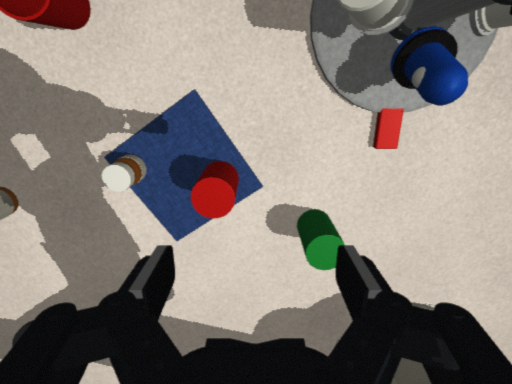

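View pics/b3.png

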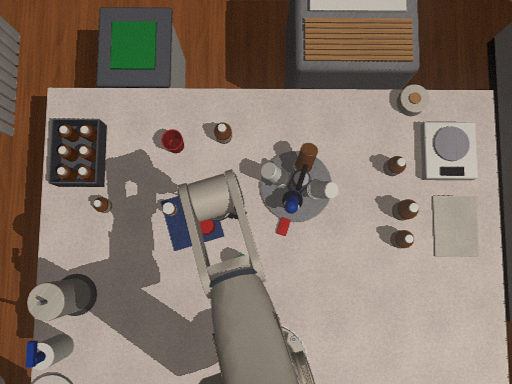

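Wrist view: beaker top disc centre at about (214,197), blue peg tip (449,85), mark (388,128). The top view confirms the peg (292,205) sits above the mark (283,226).

```bash
python3 - <<'E'
from h import *
s=r.sense(); w=grab('wrist');b=grab('top')
bk=(ray(w,214.3,197,94)+np.array([454,218,94]))/2;print(ray(w,214.3,197,94),bk)
bk[2]=58
T=R.from_euler('xyz',s['tcp_rot']).as_matrix().T
print(T@(bk-s['eef_pos'])/40)
h=np.radians(162.8);f=np.array([595.6+62*np.cos(h),-89+62*np.sin(h),75]);z=np.array([.5*np.cos(h),.5*np.sin(h),.866])
for d in(w,b): print('foot,tip pred',proj(d,f),proj(d,f+60*z),proj(d,f+68*z),'axis top',proj(d,(595.6,-89,230)), blobs(d,(100,110,40),(130,255,255)))
cv2.imwrite('pics/w4.png',cv2.resize(w['pixels'][0:170,300:512,::-1],None,fx=3.5,fy=3.5,interpolation=cv2.INTER_CUBIC))
E
```

```text
[456.9515961  213.66505672  94.        ] [455.47579805 215.83252836  94.        ]
[-1.19347093 -1.33509845  5.93305962]
foot,tip pred (np.float64(422.26799731324195), np.float64(62.36469742776063)) (np.float64(444.8598499948671), np.float64(89.47598601274987)) (np.float64(448.338295251152), np.float64(93.65028435380309)) axis top (np.float64(590.7599180170387), np.float64(-78.4107545373667)) [([389, 27, 57, 47, 272], [411.2, 40.6]), ([403, 43, 63, 63, 2593], [435.6, 74.1]), ([105, 92, 156, 149, 9203], [180.6, 162.9])]
foot,tip pred (np.float64(292.62433347020726), np.float64(200.91902798377424)) (np.float64(291.1692199599642), np.float64(208.1005258789483)) (np.float64(290.96765167046414), np.float64(209.09533641200196)) axis top (np.float64(302.580660458877), np.float64(176.36574873102194)) [([285, 195, 14, 18, 175], [292.0, 204.3]), ([165, 197, 27, 53, 462], [177.5, 225.4]), ([26, 341, 19, 26, 322], [33.0, 354.5])]
```

View pics/w4.png

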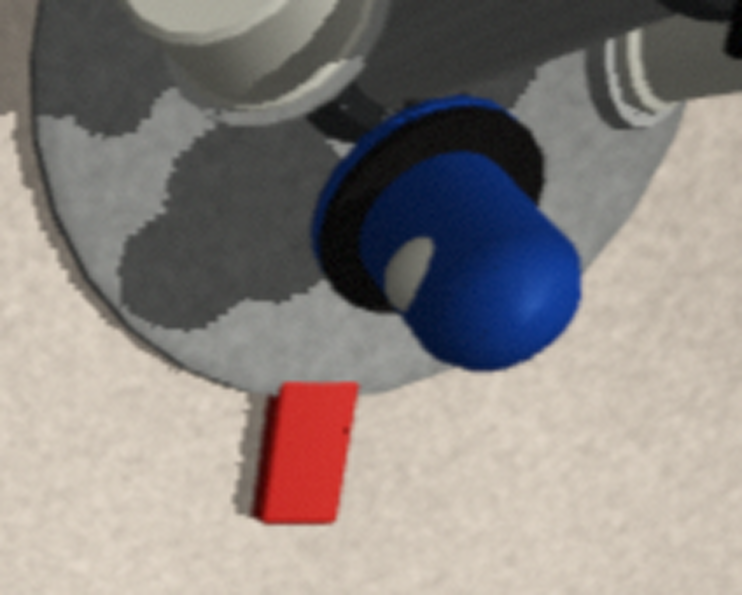

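Emit:
play_rows([
  {"dp": [-0.6,-0.67,0],"turn": [0,0,0],"fingers": 0},
  {"dp": [-0.59,-0.66,0],"turn": [0,0,0],"fingers": 0},
  {"dp": [0,0,0.8],"turn": [0,0,0],"fingers": 0},
  {"dp": [0,0,0.8],"turn": [0,0,0],"fingers": 0},
  {"dp": [0,0,0.8],"turn": [0,0,0],"fingers": 0},
], force=50)

```text
clock: 8.8
eef_pos: [456.1, 215.6, 198.6]
tcp_rot: [-3.14, -0.001, -0.303]
contact_force: [-0.3, -0.9, -0.5]
opening: 1.001
grasp_force: 0.0
```

Emit:
play_rows([
  {"dp": [0,0,0.8],"turn": [0,0,0],"fingers": 0},
  {"dp": [0,0,0.7],"turn": [0,0,0],"fingers": 0},
  {"dp": [0,0,0.7],"turn": [0,0,0],"fingers": 0},
  {"dp": [0,0,0.7],"turn": [0,0,0],"fingers": 0},
  {"dp": [0,0,0.6],"turn": [0,0,0],"fingers": 0},
])

```text
clock: 9.22
eef_pos: [455.7, 214.6, 57.5]
tcp_rot: [3.141, 0.001, -0.305]
contact_force: [0.7, -0.3, -0.2]
opening: 1.0
grasp_force: 0.0
```

Emit:
play_rows([
  {"dp": [0,0,0],"turn": [0,0,0],"fingers": 0.15},
  {"dp": [0,0,0],"turn": [0,0,0],"fingers": 0.3},
  {"dp": [0,0,0],"turn": [0,0,0],"fingers": 0.4},
  {"dp": [0,0,0],"turn": [0,0,0],"fingers": 1},
  {"dp": [0,0,0],"turn": [0,0,0],"fingers": 1},
])

```text
clock: 9.63
eef_pos: [456.4, 216.1, 60.7]
tcp_rot: [-3.14, -0.002, -0.303]
contact_force: [0.3, -0.3, -1.8]
opening: 0.671
grasp_force: 53.1
```

Emit:
play_rows([
  {"dp": [0,0,0],"turn": [0,0,0],"fingers": 1},
  {"dp": [0,0,0],"turn": [0,0,0],"fingers": 1},
  {"dp": [0,0,0],"turn": [0,0,0],"fingers": 1},
  {"dp": [0,0,0],"turn": [0,0,0],"fingers": 1},
])

```text
clock: 9.97
eef_pos: [455.8, 216.1, 59.8]
tcp_rot: [-3.141, -0.001, -0.303]
contact_force: [-0.2, 1.2, 4.7]
opening: 0.665
grasp_force: 53.3
```

```bash
python3 - <<'E'
from h import *
s=r.sense(); print(s)
w=grab('wrist','w5.png')
print(blobs(w,(0,130,40),(8,255,255))+blobs(w,(172,130,40),(180,255,255)))
R0=R.from_euler('xyz',s['tcp_rot']).as_matrix()
for dx in(-29,0,29):
  for dy in (-29,0,29): print(dx,dy,np.round(proj(w,[*(s['eef_pos']+R0@[dx,dy,0])[:2],94]),1))
E
```

```text
{'clock': 9.9667, 'qpos': array([ 4.39825194e-01,  4.08856790e-01,  2.02180558e+00, -7.01314023e-05,
        7.09927441e-01,  2.31323229e+00]), 'qvel': array([-0.00050549,  0.0009955 , -0.00174325,  0.0004386 ,  0.00195172,
        0.0005123 ]), 'joint_efforts': array([-2.30541558e-02, -5.02475703e+01, -2.11802459e+01,  7.29832845e-02,
       -2.06228960e-01, -6.56514749e-03]), 'eef_pos': array([455.77965853, 216.1153292 ,  59.84314819]), 'tcp_rot': array([-3.14094836e+00, -7.69861511e-04, -3.02557853e-01]), 'contact_force': array([-0.19768745,  1.21753448,  4.69022415]), 'wrist_torque': array([-0.18473211,  0.11267874,  0.02135164]), 'grasp_force': 53.32044709590264, 'opening': 0.6653980506686478}
[([193, 177, 126, 162, 14868], [254.0, 263.5]), ([213, 176, 48, 33, 70], [232.4, 186.0])]
-29 -29 [194.7 336.4]
-29 0 [254.2 336.3]
-29 29 [313.8 336.3]
0 -29 [190.2 286.8]
0 0 [254.1 286.7]
0 29 [318.  286.7]
29 -29 [185.  229.4]
29 0 [253.9 229.3]
29 29 [322.9 229.2]
```

View pics/w5.png

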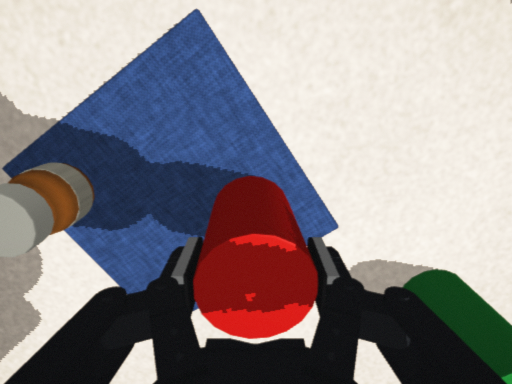

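The wrist view shows the beaker disc at centre (255,287), close to the predicted tool axis (254,287), and the grip force is 53 N. I'll lift, cross over and tilt.

Emit:
play_rows([
  {"dp": [0,0,-0.4],"turn": [0,0,0],"fingers": 1},
  {"dp": [0,0,-0.9],"turn": [0,0,0],"fingers": 1},
  {"dp": [0,0,-0.9],"turn": [0,0,0],"fingers": 1},
  {"dp": [0,0,-0.9],"turn": [0,0,0],"fingers": 1},
  {"dp": [0,0,-0.9],"turn": [0,0,0],"fingers": 1},
])

```text
clock: 10.43
eef_pos: [454.8, 215.7, 220.7]
tcp_rot: [3.141, 0.001, -0.303]
contact_force: [1.1, 1.2, -1.3]
opening: 0.671
grasp_force: 53.9
```

Emit:
play_rows([
  {"dp": [0.2,0.6,-0.4],"turn": [0,0,0],"fingers": 1},
  {"dp": [0.3,0.87,0],"turn": [0,0,0],"fingers": 1},
  {"dp": [0.3,0.87,0],"turn": [0,0,0],"fingers": 1},
  {"dp": [0.3,0.87,0],"turn": [0,0,0],"fingers": 1},
  {"dp": [0.3,0.87,0],"turn": [0,0,0],"fingers": 1},
])

```text
clock: 10.85
eef_pos: [459.7, 42.0, 235.4]
tcp_rot: [-3.142, -0.0, -0.302]
contact_force: [0.7, 0.8, -0.7]
opening: 0.669
grasp_force: 53.9
```

Emit:
play_rows([
  {"dp": [0.3,0.87,0],"turn": [0,0,0],"fingers": 1},
  {"dp": [0.3,0.87,0],"turn": [0,0,0],"fingers": 1},
  {"dp": [0.1,0.4,0],"turn": [0,0,0],"fingers": 1},
  {"dp": [0,0,0],"turn": [0,0.5,0],"fingers": 1},
  {"dp": [0,0,0],"turn": [0,0.9,0],"fingers": 1},
])

```text
clock: 11.27
eef_pos: [462.8, -48.4, 235.3]
tcp_rot: [-3.141, -0.149, -0.306]
contact_force: [0.1, 0.1, -1.9]
opening: 0.664
grasp_force: 53.9
```

Emit:
play_rows([
  {"dp": [0,0,0],"turn": [0,0.9,0],"fingers": 1},
  {"dp": [0,0,0],"turn": [0,0.9,0],"fingers": 1},
  {"dp": [0,0,0],"turn": [0,0.9,0],"fingers": 1},
  {"dp": [0,0,0],"turn": [0,0.9,0],"fingers": 1},
  {"dp": [0,0,0],"turn": [0,0,0],"fingers": 1},
])

```text
clock: 11.68
eef_pos: [457.4, -46.3, 232.8]
tcp_rot: [3.14, -0.523, -0.301]
contact_force: [-0.9, 0.4, -2.2]
opening: 0.675
grasp_force: 53.9
```

```bash
cat >> h.py <<'E'
h0=np.radians(162.8);AX=np.array([595.6,-89.,0])
foot=AX+[62*np.cos(h0),62*np.sin(h0),75];pz=np.array([.5*np.cos(h0),.5*np.sin(h0),3**.5/2])
pb=np.array([-2.5,0,55.8])
def status(sgoal):
    s=r.sense();M=R.from_euler('xyz',s['tcp_rot']).as_matrix();m=s['eef_pos']+M@pb
    a=m-foot;print('s along',a@pz,'lateral(tool)',(M.T@(a-(a@pz)*pz)).round(2),'peg z in tool',(M.T@pz).round(4))
    print('move units to s',sgoal,(M.T@(foot+sgoal*pz-m)/40).round(3),'F tool',(M.T@s['contact_force']).round(1),'T',(M.T@s['wrist_torque']).round(2),s['clock'],s['grasp_force'],s['opening'],s['eef_pos'])
E
python3 - <<'E'
from h import *
status(100); w=grab('wrist','w6.png');b=grab('scene','s6.png')
h=[proj(b,foot),proj(b,foot+60*pz)];print(h)
E
```

```text
s along 122.22353553571114 lateral(tool) [ 4.75  0.17 -0.  ] peg z in tool [-7.e-04  2.e-03 -1.e+00]
move units to s 100 [-0.118 -0.005  0.556] F tool [-1.9 -0.1  1.4] T [-0.01 -0.43 -0.01] 11.6833 53.88172243637143 0.6745784923559436 [457.35429174 -46.27311449 232.81596481]
[(np.float64(217.84022028735433), np.float64(197.9506674553388)), (np.float64(221.3905462061711), np.float64(178.98386526936682))]
```

View pics/s6.png

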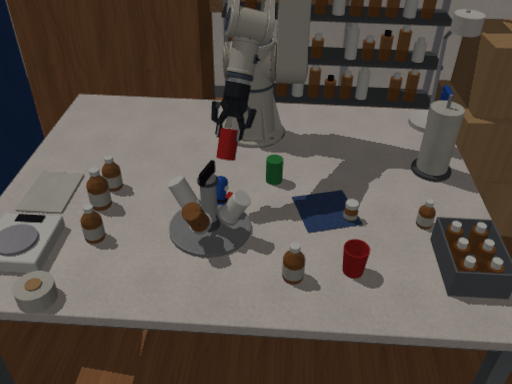

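Scene view: the red beaker (228,143) is tilted and lined up above the blue peg (220,187). I'll correct sideways and advance along the peg.

Emit:
play_rows([
  {"dp": [-0.12,0,0.3],"turn": [0,0,0],"fingers": 1},
  {"dp": [0,0,0.5],"turn": [0,0,0],"fingers": 1},
  {"dp": [0,0,0.5],"turn": [0,0,0],"fingers": 1},
  {"dp": [0,0,0.2],"turn": [0,0,0],"fingers": 1},
  {"dp": [0,0,0],"turn": [0,0,0],"fingers": 1},
])

```text
clock: 12.2
eef_pos: [486.8, -55.1, 179.6]
tcp_rot: [3.14, -0.52, -0.303]
contact_force: [-0.7, 0.4, -1.8]
opening: 0.669
grasp_force: 53.9
```

```bash
python3 - <<'E'
from h import *
status(50)
E
```

```text
s along 60.77151414164501 lateral(tool) [ 4.64 -0.08 -0.02] peg z in tool [-0.0037  0.0032 -1.    ]
move units to s 50 [-0.115  0.001  0.27 ] F tool [-1.5 -0.2  1.2] T [-0.03 -0.33  0.02] 12.2 53.88358574042499 0.6693547882083273 [486.8479939  -55.08386515 179.61891895]
```

Emit:
play_rows([
  {"dp": [-0.11,0,0],"turn": [0,0,0],"fingers": 1},
  {"dp": [0,0,0.1],"turn": [0,0,0],"fingers": 1},
  {"dp": [0,0,0.1],"turn": [0,0,0],"fingers": 1},
  {"dp": [0,0,0.1],"turn": [0,0,0],"fingers": 1},
  {"dp": [0,0,0],"turn": [0,0,0],"fingers": 1},
])

```text
clock: 12.62
eef_pos: [488.4, -55.0, 168.2]
tcp_rot: [3.142, -0.524, -0.303]
contact_force: [-0.4, 1.3, -1.5]
opening: 0.674
grasp_force: 53.9
```

```bash
python3 - <<'E'
from h import *
status(38)
E
```

```text
s along 50.158253429439654 lateral(tool) [ 0.4  -0.67 -0.  ] peg z in tool [ 1.0e-04  1.3e-03 -1.0e+00]
move units to s 38 [-0.01   0.016  0.304] F tool [-1.4 -1.1  1. ] T [-0.06 -0.37 -0.01] 12.6167 53.85679874104663 0.6740686258292459 [488.37344259 -55.03912236 168.2093446 ]
```

Emit:
play_rows([
  {"dp": [0,0,0.05],"turn": [0,0,0],"fingers": 1},
  {"dp": [0,0,0.05],"turn": [0,0,0],"fingers": 1},
  {"dp": [0,0,0.05],"turn": [0,0,0],"fingers": 1},
  {"dp": [0,0,0.05],"turn": [0,0,0],"fingers": 1},
  {"dp": [0,0,0.05],"turn": [0,0,0],"fingers": 1},
])

```text
clock: 13.03
eef_pos: [492.7, -56.7, 159.5]
tcp_rot: [3.141, -0.523, -0.303]
contact_force: [-3.0, 1.2, 0.3]
opening: 0.67
grasp_force: 54.4
```

```bash
python3 - <<'E'
from h import *
status(30)
E
```

```text
s along 40.32883152819629 lateral(tool) [ 0.07 -0.34 -0.  ] peg z in tool [-4.0e-04  1.9e-03 -1.0e+00]
move units to s 30 [-0.002  0.008  0.258] F tool [-2.6 -0.3 -1.9] T [ 0.12 -0.57  0.03] 13.0333 54.411582088214345 0.6698111902535456 [492.72812164 -56.6982715  159.54284932]
```

Emit:
play_rows([
  {"dp": [0,0,0.05],"turn": [0,0,0],"fingers": 1},
  {"dp": [0,0,0.05],"turn": [0,0,0],"fingers": 1},
  {"dp": [0,0,0.05],"turn": [0,0,0],"fingers": 1},
])

```text
clock: 13.28
eef_pos: [496.3, -57.2, 154.7]
tcp_rot: [-3.141, -0.525, -0.303]
contact_force: [-3.1, 1.6, 3.0]
opening: 0.669
grasp_force: 54.7
```

Emit:
play_rows([
  {"dp": [0,0,0.05],"turn": [0,0,0],"fingers": 1},
  {"dp": [0,0,0.05],"turn": [0,0,0],"fingers": 1},
])

```text
clock: 13.45
eef_pos: [498.2, -57.8, 151.1]
tcp_rot: [-3.141, -0.524, -0.303]
contact_force: [-2.7, 1.2, 4.2]
opening: 0.677
grasp_force: 54.7
```

```bash
python3 - <<'E'
from h import *
status(20)
E
```

```text
s along 30.236765502315578 lateral(tool) [ 0.69 -0.97 -0.  ] peg z in tool [ 7.e-04  6.e-04 -1.e+00]
move units to s 20 [-0.017  0.024  0.256] F tool [-0.4 -0.3 -5.1] T [ 0.28 -0.31  0.07] 13.45 54.66054398169945 0.6769353376717874 [498.17696316 -57.7992318  151.08598058]
```

Emit:
play_rows([
  {"dp": [0,0.01,0.06],"turn": [0,0,0],"fingers": 1},
  {"dp": [0,0,0.06],"turn": [0,0,0],"fingers": 1},
  {"dp": [0,0,0.06],"turn": [0,0,0],"fingers": 1},
  {"dp": [0,0,0.06],"turn": [0,0,0],"fingers": 1},
])

```text
clock: 13.78
eef_pos: [502.4, -59.8, 142.5]
tcp_rot: [-3.141, -0.524, -0.303]
contact_force: [-2.5, 1.4, 5.1]
opening: 0.668
grasp_force: 54.7
```

Emit:
play_rows([
  {"dp": [0,0,0.06],"turn": [0,0,0],"fingers": 1},
  {"dp": [0,0,0.06],"turn": [0,0,0],"fingers": 1},
  {"dp": [0,0,0.06],"turn": [0,0,0],"fingers": 1},
])

```text
clock: 14.03
eef_pos: [505.7, -60.9, 136.2]
tcp_rot: [3.142, -0.524, -0.303]
contact_force: [-3.0, 1.9, 4.2]
opening: 0.667
grasp_force: 54.6
```

```bash
python3 - <<'E'
from h import *
status(0)
E
```

```text
s along 13.308365225246302 lateral(tool) [ 0.23 -0.2  -0.  ] peg z in tool [-1.0e-04  1.3e-03 -1.0e+00]
move units to s 0 [-0.006  0.005  0.333] F tool [-0.9 -1.  -5.4] T [ 0.22 -0.33  0.02] 14.0333 54.62426304615292 0.6674323224287882 [505.70382365 -60.89667912 136.21645074]
```

Emit:
play_rows([
  {"dp": [0,0,0.05],"turn": [0,0,0],"fingers": 1},
  {"dp": [0,0,0.05],"turn": [0,0,0],"fingers": 1},
  {"dp": [0,0,0.05],"turn": [0,0,0],"fingers": 1},
  {"dp": [0,0,0.05],"turn": [0,0,0],"fingers": 1},
])

```text
clock: 14.37
eef_pos: [509.5, -62.1, 129.3]
tcp_rot: [-3.142, -0.524, -0.303]
contact_force: [-2.9, 2.1, 3.6]
opening: 0.672
grasp_force: 54.6
```

Emit:
play_rows([
  {"dp": [0,0,0.03],"turn": [0,0,0],"fingers": 1},
  {"dp": [0,0,0.03],"turn": [0,0,0],"fingers": 1},
  {"dp": [0,0,0.02],"turn": [0,0,0],"fingers": 1},
])

```text
clock: 14.62
eef_pos: [511.0, -62.5, 126.6]
tcp_rot: [-3.142, -0.523, -0.303]
contact_force: [-2.9, 1.2, 4.0]
opening: 0.669
grasp_force: 54.5
```

```bash
python3 - <<'E'
from h import *
status(0)
E
```

```text
s along 2.23241611652233 lateral(tool) [ 0.2  -0.17 -0.  ] peg z in tool [-1.0e-04  1.3e-03 -1.0e+00]
move units to s 0 [-0.005  0.004  0.056] F tool [-0.7 -0.3 -5. ] T [ 0.19 -0.31 -0.01] 14.6167 54.48323673697814 0.6694160576316783 [510.96349199 -62.54841168 126.6097753 ]
```

Emit:
play_rows([
  {"dp": [0,0,0.03],"turn": [0,0,0],"fingers": 1},
  {"dp": [0,0,0.03],"turn": [0,0,0],"fingers": 1},
  {"dp": [0,0,0],"turn": [0,0,0],"fingers": 1},
])

```text
clock: 14.87
eef_pos: [512.1, -63.0, 124.5]
tcp_rot: [3.141, -0.523, -0.303]
contact_force: [-0.8, 0.2, -0.3]
opening: 0.673
grasp_force: 53.7
```

Emit:
play_rows([
  {"dp": [0,0,0.03],"turn": [0,0,0],"fingers": 1},
  {"dp": [0,0,0],"turn": [0,0,0],"fingers": 1},
])

```text
clock: 15.03
eef_pos: [512.6, -63.3, 123.5]
tcp_rot: [3.141, -0.523, -0.303]
contact_force: [-1.3, -0.2, 1.7]
opening: 0.673
grasp_force: 53.5
```

```bash
python3 - <<'E'
from h import *
status(0)
E
```

```text
s along -1.3180768206997473 lateral(tool) [0.19 0.07 0.  ] peg z in tool [-2.0e-04  1.8e-03 -1.0e+00]
move units to s 0 [-0.005 -0.002 -0.033] F tool [-0.2  0.6 -2.1] T [-0.24 -0.14  0.05] 15.0333 53.548662202083506 0.6730069839475465 [512.59487749 -63.28373396 123.53499884]
```

Emit:
play_rows([
  {"dp": [0,0,0.03],"turn": [0,0,0],"fingers": 1},
  {"dp": [0,0,0],"turn": [0,0,0],"fingers": 1},
])

```text
clock: 15.2
eef_pos: [513.2, -63.5, 122.6]
tcp_rot: [3.141, -0.524, -0.303]
contact_force: [-1.8, -0.1, 2.9]
opening: 0.674
grasp_force: 53.4
```

Emit:
play_rows([
  {"dp": [0,0,0.03],"turn": [0,0,0],"fingers": 1},
  {"dp": [0,0,0],"turn": [0,0,0],"fingers": 1},
])

```text
clock: 15.37
eef_pos: [513.7, -63.7, 121.6]
tcp_rot: [3.141, -0.524, -0.303]
contact_force: [-3.7, 0.5, 5.6]
opening: 0.673
grasp_force: 53.8
```

```bash
python3 - <<'E'
from h import *
status(0)
b=grab('scene')
cv2.imwrite('pics/s7.png',cv2.resize(b['pixels'][90:250,140:300,::-1],None,fx=3.7,fy=3.7,interpolation=cv2.INTER_CUBIC))
for p in (foot,foot+90*pz): u=proj(b,p);print((u[0]-140)*3.7,(u[1]-90)*3.7)
E
```

```text
s along -3.5587051631505933 lateral(tool) [0.26 0.14 0.  ] peg z in tool [-0.      0.0019 -1.    ]
move units to s 0 [-0.007 -0.003 -0.089] F tool [-0.4  0.6 -6.7] T [-0.5  -0.16  0.02] 15.3667 53.764357623585965 0.6731762529022981 [513.69241456 -63.68875658 121.62280933]
288.00881506321105 399.4174695847535
307.77015536548805 293.8470399922287
```

View pics/s7.png

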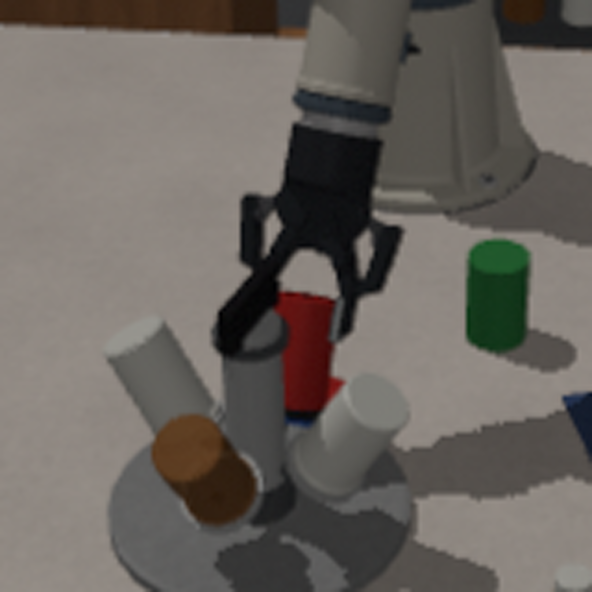

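The crop shows the beaker rim at (305,410) right on the black seat. The force is rising like the seat's stiffness, so I'll press slightly further.

Emit:
play_rows([
  {"dp": [0,0,0.03],"turn": [0,0,0],"fingers": 1},
  {"dp": [0,0,0],"turn": [0,0,0],"fingers": 1},
])

```text
clock: 15.58
eef_pos: [514.0, -64.1, 120.8]
tcp_rot: [3.14, -0.524, -0.302]
contact_force: [-10.0, 2.1, 16.5]
opening: 0.672
grasp_force: 53.7
```

Emit:
play_rows([
  {"dp": [0,0,0.03],"turn": [0,0,0],"fingers": 1},
  {"dp": [0,0,0],"turn": [0,0,0],"fingers": 1},
  {"dp": [0,0,0],"turn": [0,0,0],"fingers": 1},
])

```text
clock: 15.83
eef_pos: [514.5, -64.1, 119.9]
tcp_rot: [3.14, -0.524, -0.302]
contact_force: [-10.9, 2.0, 17.1]
opening: 0.669
grasp_force: 48.6
```

```bash
python3 - <<'E'
from h import *
status(0)
E
```

```text
s along -5.5358729206812 lateral(tool) [0.19 0.34 0.  ] peg z in tool [ 2.0e-04  2.2e-03 -1.0e+00]
move units to s 0 [-0.005 -0.008 -0.138] F tool [ -0.9   1.4 -20.3] T [-0.73 -0.4  -0.14] 15.8333 48.599921856075525 0.6691734153928974 [514.51120063 -64.12413579 119.86635953]
```

Axial force is 20 N, so it is fully home. I'll ease off slightly, release and retract along the peg.

Emit:
play_rows([
  {"dp": [0,0,-0.03],"turn": [0,0,0],"fingers": 1},
  {"dp": [0,0,0],"turn": [0,0,0],"fingers": 0.2},
  {"dp": [0,0,0],"turn": [0,0,0],"fingers": 0.1},
  {"dp": [0,0,0],"turn": [0,0,0],"fingers": 0},
  {"dp": [0,0,0],"turn": [0,0,0],"fingers": 0},
])

```text
clock: 16.25
eef_pos: [514.5, -63.6, 120.4]
tcp_rot: [3.142, -0.523, -0.303]
contact_force: [-0.8, -0.9, 0.2]
opening: 1.004
grasp_force: 0.0
```

Emit:
play_rows([
  {"dp": [0,0,0],"turn": [0,0,0],"fingers": 0},
  {"dp": [0,0,-0.2],"turn": [0,0,0],"fingers": 0},
  {"dp": [0,0,-0.5],"turn": [0,0,0],"fingers": 0},
  {"dp": [0,0,-0.8],"turn": [0,0,0],"fingers": 0},
  {"dp": [0,0,-0.8],"turn": [0,0,0],"fingers": 0},
])

```text
clock: 16.67
eef_pos: [469.2, -49.3, 199.8]
tcp_rot: [-3.141, -0.52, -0.302]
contact_force: [0.7, -0.6, 0.5]
opening: 1.003
grasp_force: 0.0
```

Emit:
play_rows([
  {"dp": [0,0,-0.8],"turn": [0,0,0],"fingers": 0},
  {"dp": [0,0,-0.8],"turn": [0,0,0],"fingers": 0},
  {"dp": [0,0,0],"turn": [0,0,0],"fingers": 0},
  {"dp": [0,0,0],"turn": [0,0,0],"fingers": 0},
])

```text
clock: 17.0
eef_pos: [440.6, -40.1, 257.7]
tcp_rot: [-3.14, -0.528, -0.303]
contact_force: [0.3, -0.5, -0.2]
opening: 1.001
grasp_force: 0.0
```

```bash
python3 - <<'E'
from h import *
status(0)
w=grab('wrist'); print(blobs(w,(0,130,40),(8,255,255)))
for k in(0,90):
  u=proj(w,foot+k*pz);print(k,np.round(u,1))
P=R.from_euler('xyz',r.sense()['tcp_rot']).as_matrix()
for e in([29,0],[-29,0],[0,29],[0,-29]): print(e,np.round(proj(w,foot+90*pz+P@[*e,0]),1),np.round(proj(w,foot+P@[*e,0]),1))
cv2.imwrite('pics/w8.png',w['pixels'][:,:,::-1])
E
```

```text
s along 152.72069484352252 lateral(tool) [ 2.   -0.93  0.01] peg z in tool [ 4.5e-03 -4.0e-04 -1.0e+00]
move units to s 0 [-0.067  0.025  3.818] F tool [0.3 0.4 0.4] T [-0.01 -0.3  -0.05] 17.0 0.0 1.0007628817318592 [440.55097253 -40.0654946  257.71833595]
[([226, 142, 59, 114, 4248], [255.5, 192.0])]
0 [255.  164.6]
90 [255.2 187.3]
[29, 0] [255.1 157.8] [255.  141.7]
[-29, 0] [255.2 214.7] [255.  186.4]
[0, 29] [285.2 187.2] [277.9 164.6]
[0, -29] [225.1 187.3] [232.1 164.6]
```

View pics/w8.png

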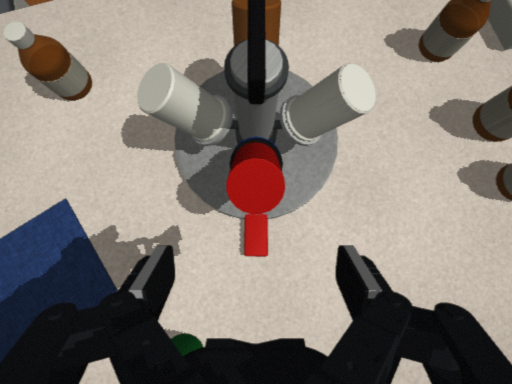

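The wrist view shows the beaker's end disc at (255,186), 59 px wide against 60 px predicted for fully home. The peg is in line with the red mark (256,235). I'll hand it in.

```bash
python3 -c "
from rig import r
print(r.sign_off())"
```

```text
the job is handed in; nothing more can be done
None
```

I handed the job in at about 17 s: the beaker hangs on the empty peg, pressed to about 20 N on the seat, with the peg still over the red mark and no bystander touched as far as the images show; sign-off returned no verdict, and I viewed 13 pictures, over the limit of 10.

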